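# Put the check weight away with the sprung tongs

### The arm

A 6-joint arm with a two-finger parallel gripper is mounted at the origin on a cart in front of the work surface, level with it; the furniture and walls round the work are solid. World frame = base frame: x ahead of the robot, y to its left, z up, the work surface at z = 0. Lengths are in m, angles in rad, forces in N, time in s.
With the tool pointing down it reaches from about 0.3 to 0.775 m from the base axis. Payload 14.6 kg.
Tool frame: the origin (TCP) lies between the finger pads; the fingertips stand 19 mm ahead of it and the grasp point (between the pads) is the TCP (r.finger_overhang is the distance from the TCP to the fingertips, in m); z points along the fingers, y is the line along which they close (so a half turn about z gives the same grasp; the last joint's range is limited). The gripper opens to 85 mm and grips with 20 to 120 N. Pads are 22 mm wide; open, the fingers measure 114 mm over their backs; the gripper's body (76 mm by 85 mm) begins 54 mm behind the grasp point. The pads swing forward as they close: fully open they stand 13 mm farther back than shut.
Start: joints at [-1.248, 0.3, 1.521, -0, 1.321, -0.067], TCP at [0.209, -0.509, 0.25] pointing down, gripper open.
Joint ranges: [-3.03, 3.03], [-0.79, 2.21], [0.23, 2.52], [-1.04, 4.18], [0, 3.07], [-2.55, 2.55]. Speed limits (rad/s): [2.22, 2.22, 2.57, 3.14, 3.14, 3.14].

### API

Orientations are given as a 3x3 rotation matrix whose columns are the frame's x, y, z axes.
In Python, from rig import readout, vision, r gives the robot as it stands. The module is installed in compiled form; this text tells all that it offers.
- The arm moves only by the shell command python3 -m pendant 'ROWS' [FORCE]. ROWS is JSON, a list of rows, each an object with "rotation": the turn, a rotation vector about the tool's x, y, z in degrees, a list of three; "xyz": the shift along the tool's x, y, z in cm, a list of three; "gripper": the finger opening in cm, from 0 to 8.54. A call has 1 to 10 rows; each row is the pose to reach, as a shift and turn from the pose commanded when the call began, along the tool's axes at that moment; what a row does not reach only later rows make up. A row lasts 1/12 s, in which the tool goes at most 41.7 mm and 7.16 degrees, less where a joint would pass 70% of its speed; a pose out of reach is approached as far as the arm can. A call with a gripper value outside its range is refused whole. The fingers move at their own pace and stop on an object; FORCE is the grip in N (left out, the last holds). Time passes only in rows, so rows that repeat a pose let the fingers close. It gives the time, the measured TCP pose, the force, the opening and the grip force at its end, in the units of the state.
- readout.observe(): the state, without advancing time (a new reading comes with each control period).
- vision.snapshot(name): name is "scene" or "top" or "wrist"; returns (picture, depth): 400x640x3 uint8, red, green, blue; 400x640 float32, m along the optical axis (not along the pixel's ray), 0 where there is no reading.
- vision.camera_model(name): a dict with "K" (3x3 intrinsics, pixels), "R" (3x3) and "t" (3): a world point X has camera coordinates R X + t. Camera axes: x right, y down, z forward; pixel columns grow to the right and rows downward; lengths in m; the calibration is good to about 2 mm. A picture is of the moment at which its call begins: read the wrist's pose just before it. camera_model takes no time and is no camera call; for the wrist camera it gives the pose at the moment of the call.
- r.job_done(): hands the job in; it is judged then, once.
The state is a dict: "time": time; "q": joint angles; "dq": joint speeds; "effort": joint torques, N m; "tool_pos": TCP position; "tcp_rot": TCP orientation; "contact_force": force on the tool from outside, world axes, zero at the start; "torque": the same for the moment, N m; "gripper_width": finger opening in m; "finger_force": force on a finger pad.
Only numpy, scipy, OpenCV 4.12 (cv2) and the standard library are available. Lean on these libraries where they do the work, as an engineer would, in place of code of your own. Each camera call takes 0.05 s, during which the arm holds its last target. There are 200 camera calls.

### The job

The scale has been checked: take the blue-padded sprung tongs from their holder, squeeze them shut round the neck of the brass check weight and lift it off the scale without your fingers ever touching the weight. Feel gently for the bore in the green sliding insert of the storage case, seat the weight fully home and upright in it, let it go, and stand the tongs back upright in their holder. Press lightly all the way on the scale and the case (never as hard as 25 N), and leave the jar, the bottle and the wood offcut where they are.

Things in the scene. Friction and masses are not known exactly. Their poses are not given: they have to be found in the camera images.
- tongs: sprung steel tongs, 113 mm tall, 80 g, standing jaws down. Origin: midway between the jaws, level with their soles (undersides); z up to the spring bridge; the arms close symmetrically along y. Jaws 7 mm tall, 21 mm wide along x, V-notched for the weight's neck, self-centring. At rest the prong tips are 41 mm apart and the jaws reach 35 mm either side in y; held at 51 mm over the pads, tips about 34 mm apart
- tongs_grip (a point): point midway between the tongs' blue grip pads, 68 mm above the tongs' origin, axes as the tongs. Pads 20 mm wide (x), 28 mm tall, squeezed across y: 54 mm over them at rest, about 40 mm with jaws shut on the neck. The spring pushes back about 6 N at first touch, 10 N shut: 51 mm holds the tongs with jaws still open; 25 to 30 N grips the weight. Bridge (16 x 26 mm) ends 45 mm above this point, between the fingers
- holder: fixed wooden holder: a 100 x 130 x 5 mm foot, on it an upright oblong box, outside 44 x 94 mm, 34 mm high, open on top; pocket 32 mm along x, 82 mm along y, floor 6 mm above the table. Origin: underside centre, on the table; z up. The tongs stand on the pocket's floor, centred, arms spread along the holder's y (either way round)
- scale: fixed black pocket scale, its lid folded open flat to its own +x side (126 mm from the origin). Base 82 x 130 mm. Origin: underside centre of the base. The weighing platform (70 mm along x, 74 mm along y) is centred at x = -1, y = 24 mm in this frame, top 18 mm above the origin
- weight: brass check weight, about 200 g, 39 mm tall, standing on the scale: a cylinder 46 mm across and 20 mm high, a neck 12 mm across and 9.5 mm high, a round knob 20 mm across and 9.5 mm high. Origin: centre of its underside; z up through the knob. The tongs' jaws shut round the neck, soles just over the shoulder at 20 mm; pushed down, the soles bear on the shoulder
- case: fixed dark wooden storage tray, 130 mm (x) x 94 mm (y), rims 22 mm high. Origin: underside centre; z up. In it lies a green insert 96 x 73 mm with one round bore at its centre. The insert stands anywhere up to 9 mm either way along the case's x axis (not measured: find the bore by feel or by eye); the bore is always on the line y = 0. The insert slides along x only under more than about 14 N
- case_mid (a point): fixed point of the case, 26.5 mm above its origin, level with the green insert's top; axes as the case. The bore's mouth lies up to 9 mm from it along x. Bore 49 mm across, mouth chamfered 2 mm, 14 mm deep: a seated weight stands with its underside 12.5 mm above the case's origin
- copper_jar: bystander: small white jar with copper band, 47 mm across, 47 mm tall. Origin: underside centre
- rose_bottle: bystander: small amber bottle with black cap, 38 mm across, 78 mm tall. Origin: underside centre
- wood_offcut: bystander: pine offcut 34 x 72 x 45 mm. Origin: underside centre

How it is judged:
By the outcome, as a careful person would: the job done as asked, in the order asked, and still so for the second after the job is handed in, with the robot touching nothing.
It also fails if it takes over 72 s, if anything falls off the work surface, if the arm or the gripper's body presses on something with over 40 N, if the wrist force passes 120 N, or if a joint passes its speed limit or range.

## Working session

There is one attempt and no reset: what is moved stays moved. The work goes in short steps, Python scripts to look and compute and a shell command to move; the robot and the scene stay as the last step left them, time stands still between calls to the robot, and variables do not carry over. Pictures are saved under pics/ and viewed, at most 10 in all, crops included, and the job is handed in when it is done.

```bash
mkdir -p pics; python3 - <<'E'
from rig import readout, vision, r
import cv2,numpy as np
for n in("top","scene"):
    p,d=vision.snapshot(n); cv2.imwrite(f"pics/{n}0.png",p[:,:,::-1]); np.savez(f"{n}0.npz",p=p,d=d,**vision.camera_model(n))
    c=vision.camera_model(n);print(n,c["K"].tolist(),np.round(-c["R"].T@c["t"],3),np.round(c["R"],3).tolist())
s=readout.observe();print(s["time"],s["tool_pos"],np.round(s["tcp_rot"],3).tolist(),s["contact_force"],s["gripper_width"])
E
```

```text
top [[509.8477812481064, 0.0, 305.8324608744528], [0.0, 509.8477812481064, 198.62038783295364], [0.0, 0.0, 1.0]] [ 0.413 -0.077  1.323] [[-0.024, -1.0, -0.015], [-0.991, 0.026, -0.131], [0.131, 0.012, -0.991]]
scene [[448.42795485009714, 0.0, 318.1207592188164], [0.0, 448.42795485009714, 205.9237490549572], [0.0, 0.0, 1.0]] [0.141 0.878 0.627] [[-0.905, -0.426, -0.003], [-0.193, 0.416, -0.888], [0.38, -0.803, -0.459]]
0.1 [ 0.20894166 -0.50854866  0.24976174] [[0.925, 0.38, -0.0], [0.38, -0.925, 0.001], [0.0, -0.001, -1.0]] [ 0.30563474 -0.62293283 -1.06574544] 0.0848921853095544
```

View pics/top0.png

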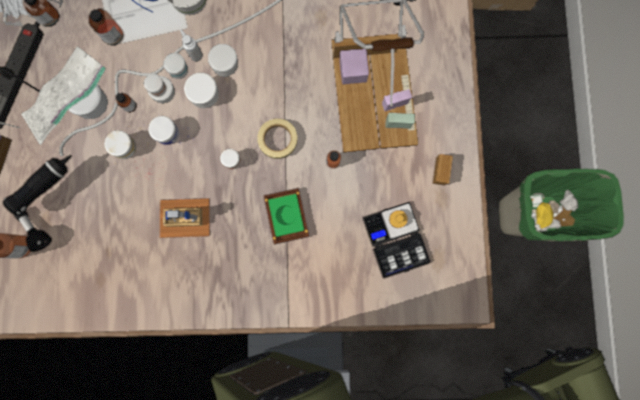

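View pics/scene0.png

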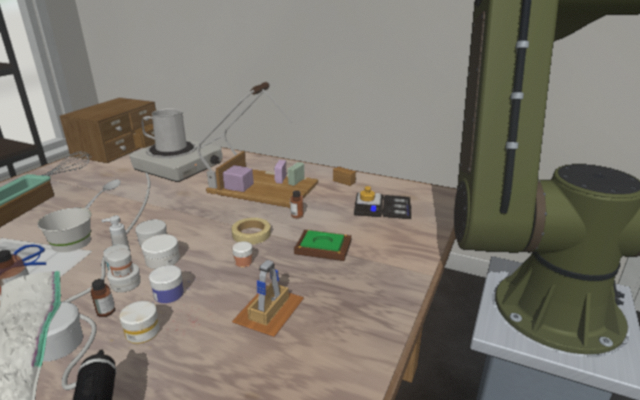

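The top view shows the holder with tongs at about (185,217), the case at (286,215), the scale at (397,240) with the weight at (401,218), the bottle at (333,158), the offcut at (443,169) and the jar at (229,158). The scene view agrees.

```bash
cat > h.py <<'E'
import numpy as np,cv2
def ray(c,uv,z):
    K,R,t=c["K"],c["R"],c["t"];C=-R.T@t
    uv=np.atleast_2d(uv).astype(float)
    d=np.c_[uv,np.ones(len(uv))]@np.linalg.inv(K).T@R
    return C+d*((z-C[2])/d[:,2])[:,None]
def rect(P):
    (cx,cy),(w,h),a=cv2.minAreaRect((P[:,:2]*1000).astype(np.float32))
    if w<h: w,h,a=h,w,a+90
    return np.round([cx,cy,w,h,(a+90)%180-90],1) # mm; a=direction of long side
def big(m,roi):
    x0,y0,x1,y1=roi; z=np.zeros(m.shape[:2],np.uint8); z[y0:y1,x0:x1]=m[y0:y1,x0:x1]
    c=max(cv2.findContours(z,0,cv2.CHAIN_APPROX_NONE)[0],key=cv2.contourArea); return c[:,0,:]
E
python3 - <<'E'
from h import *
f=np.load("top0.npz");p=f["p"];hsv=cv2.cvtColor(p,cv2.COLOR_RGB2HSV)
def go(n,m,roi,z):
    P=ray(f,big(m.astype(np.uint8),roi),z);print(n,rect(P))
H,S,V=hsv[...,0],hsv[...,1],hsv[...,2]
go("insert",(H>45)&(H<80)&(S>120),(255,180,320,250),.0265)
go("foot",(H<16)&(S>135)&(V>90),(150,190,215,245),.005)
go("scale",V<75,(355,195,435,285),.015)
go("weight",(H>12)&(H<28)&(S>110)&(V>120),(384,205,416,233),.035)
for r in ((175,200),(217,185),(217,175)):print(r,hsv[r[0],r[1]])
crop=p[175:290,150:450];cv2.imwrite("pics/crop.png",cv2.resize(crop[:,:,::-1],None,fx=2.6,fy=2.6,interpolation=2))
d=f["d"]; 
for u,v in((185,217),(177,217),(193,217),(401,218),(286,215),(443,169),(333,158)):
    print(u,v,np.round(ray(f,(u,v),0),3), d[v-2:v+3,u-2:u+3].min())
E
```

```text
insert [544.9  -9.7  99.2  74.9  11.8]
foot [546.  255.2 123.4  94.6 -89.6]
scale [ 474.  -290.6  162.6  127.7   17. ]
weight [ 525.6 -294.3   40.9   40.4   -2.6]
(175, 200) [ 15  43 192]
(217, 185) [114 109 136]
(217, 175) [ 30   6 125]
185 217 [[0.548 0.255 0.   ]] 1.2354125
177 217 [[0.548 0.276 0.   ]] 1.2133011
193 217 [[0.547 0.234 0.   ]] 1.2854346
401 218 [[ 0.531 -0.308  0.   ]] 1.2636937
286 215 [[ 0.546 -0.009  0.   ]] 1.3120217
443 169 [[ 0.657 -0.424  0.   ]] 1.2879639
333 158 [[ 0.695 -0.136  0.   ]] 1.2637787
```

View pics/crop.png

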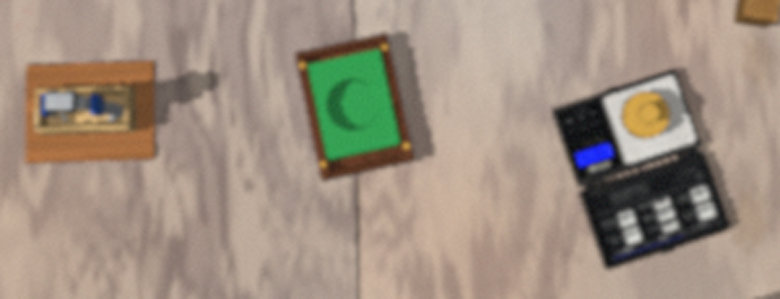

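```bash
cat >> h.py <<'E'
from scipy.spatial.transform import Rotation as Ro
def to(pos,yaw):
    "rows for TCP at pos, pointing down, tool x at yaw deg"
    from rig import readout
    s=readout.observe();R0=np.array(s["tcp_rot"]);a=np.radians(yaw)
    R1=np.array([[np.cos(a),np.sin(a),0],[np.sin(a),-np.cos(a),0],[0,0,-1]])
    print("t",round(s["time"],2),"pos",np.round(s["tool_pos"],4),"xyz cm",np.round(R0.T@(np.array(pos)-s["tool_pos"])*100,2),"rot",np.round(np.degrees(Ro.from_matrix(R0.T@R1).as_rotvec()),2),"F",np.round(s["contact_force"],1),"w",round(s["gripper_width"]*1e3,1),"ff",np.round(s["finger_force"],1))
def st(tag):
    from rig import readout
    s=readout.observe();R=np.array(s["tcp_rot"]);print(tag,round(s["time"],2),np.round(s["tool_pos"],4),"yaw",round(np.degrees(np.arctan2(R[1,0],R[0,0])),2),"zax",np.round(R[:,2],3),"F",np.round(s["contact_force"],1),"w",round(s["gripper_width"]*1e3,1))
E
python3 - <<'E'
from h import *
from rig import vision,r
c=vision.camera_model("wrist");print(c["K"].tolist(),-c["R"].T@c["t"],np.round(c["R"],2).tolist(),r.finger_overhang)
to((.47,-.26,.32),0)
E
```

```text
[[299.6033224017893, 0.0, 320.9012936403071], [0.0, 299.6033224017893, 196.36189026025318], [0.0, 0.0, 1.0]] [ 0.27416908 -0.48158786  0.37248261] [[0.38, -0.93, -0.0], [-0.89, -0.36, 0.28], [-0.26, -0.1, -0.96]] 0.019
t 0.1 pos [ 0.2089 -0.5085  0.2498] xyz cm [ 33.59 -13.08  -7.01] rot [-6.000e-02  1.000e-02  2.233e+01] F [ 0.3 -0.6 -1.1] w 84.9 ff 0.0
```

```bash
R='{"rotation":[0,0,22.3],"xyz":[33.6,-13.1,-7]}'; python3 -m pendant '[{"rotation":[0,0,22.3],"xyz":[33.6,-13.1,-7]},{"rotation":[0,0,22.3],"xyz":[33.6,-13.1,-7]},{"rotation":[0,0,22.3],"xyz":[33.6,-13.1,-7]},{"rotation":[0,0,22.3],"xyz":[33.6,-13.1,-7]},{"rotation":[0,0,22.3],"xyz":[33.6,-13.1,-7]},{"rotation":[0,0,22.3],"xyz":[33.6,-13.1,-7]},{"rotation":[0,0,22.3],"xyz":[33.6,-13.1,-7]},{"rotation":[0,0,22.3],"xyz":[33.6,-13.1,-7]},{"rotation":[0,0,22.3],"xyz":[33.6,-13.1,-7]},{"rotation":[0,0,22.3],"xyz":[33.6,-13.1,-7]}]'
python3 - <<'E'
from h import *
from rig import vision
c=vision.camera_model("wrist");p,d=vision.snapshot("wrist");cv2.imwrite("pics/w1.png",p[:,:,::-1]);np.savez("w1.npz",p=p,d=d,**c)
to((.49,-.01,.32),0)
E
```

```text
t 0.15 pos [ 0.2089 -0.5086  0.2499] xyz cm [ 44.94 -35.45  -6.98] rot [-5.000e-02  1.000e-02  2.233e+01] F [0.7 0.1 0.1] w 85.2 ff 0.0$[0]: bad value
```

View pics/w1.png

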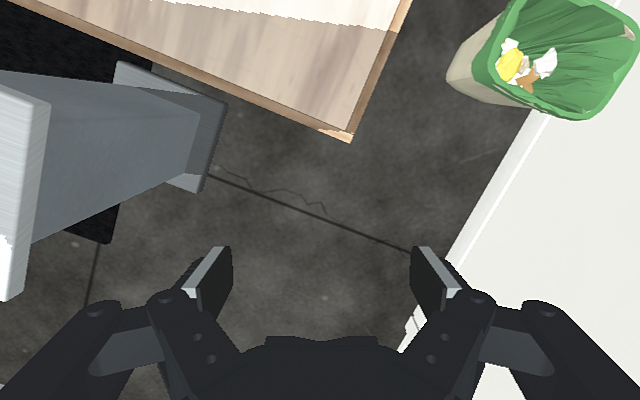

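The move was refused because the rows lacked a gripper value. The wrist picture shows only the table edge, the floor, and the open fingers at (205,280) and (435,280). I'll resend with the gripper included.

```bash
python3 -m pendant '[{"rotation":[0,0,22.3],"xyz":[33.6,-13.1,-7],"gripper":8.5},{"rotation":[0,0,22.3],"xyz":[33.6,-13.1,-7],"gripper":8.5},{"rotation":[0,0,22.3],"xyz":[33.6,-13.1,-7],"gripper":8.5},{"rotation":[0,0,22.3],"xyz":[33.6,-13.1,-7],"gripper":8.5},{"rotation":[0,0,22.3],"xyz":[33.6,-13.1,-7],"gripper":8.5},{"rotation":[0,0,22.3],"xyz":[33.6,-13.1,-7],"gripper":8.5},{"rotation":[0,0,22.3],"xyz":[33.6,-13.1,-7],"gripper":8.5},{"rotation":[0,0,22.3],"xyz":[33.6,-13.1,-7],"gripper":8.5},{"rotation":[0,0,22.3],"xyz":[33.6,-13.1,-7],"gripper":8.5},{"rotation":[0,0,22.3],"xyz":[33.6,-13.1,-7],"gripper":8.5}]'
python3 - <<'E'
from h import *
from rig import vision
c=vision.camera_model("wrist");p,d=vision.snapshot("wrist");cv2.imwrite("pics/w2.png",p[:,:,::-1]);np.savez("w1.npz",p=p,d=d,**c)
to((.49,-.01,.32),0)
E
```

```text
time: 0.98
tool_pos: [0.4737, -0.2556, 0.3214]
tcp_rot: [[1.0, 0.006, 0.002], [0.006, -1.0, 0.0], [0.002, -0.0, -1.0]]
contact_force: [-0.6, 0.7, -0.2]
gripper_width: 0.0849
finger_force: 0.0
t 1.03 pos [ 0.472  -0.2575  0.3206] xyz cm [  1.92 -24.74   0.06] rot [ 0.01 -0.04  0.29] F [-0.  -0.3 -0.9] w 85.2 ff 0.0
```

View pics/w2.png

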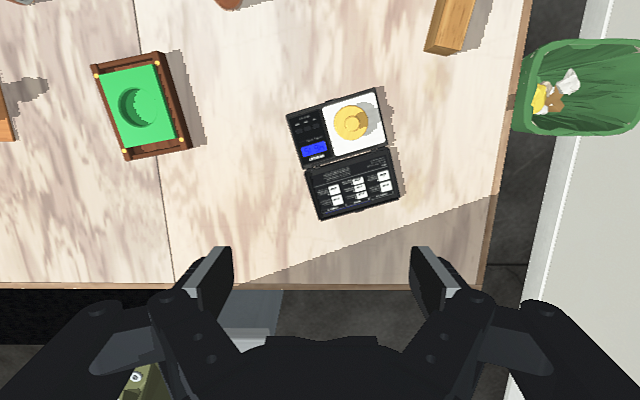

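The wrist view shows the weight at (353,121) on the platform, the scale, and the case with its bore at (140,107).

```bash
cat > m.py <<'E'
from h import *
import sys
f=np.load(sys.argv[1]);p=f["p"];hsv=cv2.cvtColor(p,cv2.COLOR_RGB2HSV);H,S,V=hsv[...,0].astype(int),hsv[...,1].astype(int),hsv[...,2].astype(int)
def pts(m,roi): return big(m.astype(np.uint8),roi)
def circ(P):
    x,y=P[:,0]*1e3,P[:,1]*1e3
    for _ in range(3):
        a=np.linalg.lstsq(np.c_[x,y,np.ones_like(x)],x*x+y*y,rcond=None)[0];c=a[:2]/2;rr=np.sqrt(a[2]+c@c)
        e=np.abs(np.hypot(x-c[0],y-c[1])-rr);k=e<max(1.0,np.median(e)*2);x,y=x[k],y[k]
    return np.round([*c,2*rr,len(x)],1)
E
cat > a.py <<'E'
from m import *
P=pts((H>12)&(H<32)&(S>110),(310,85,395,160))
print("weight",circ(ray(f,P,.038)),rect(ray(f,P,.038)))
g=(H>40)&(H<85)&(S>110)
P=pts(g,(80,40,210,170));print("insert",rect(ray(f,P,.0265)))
E
python3 a.py w1.npz
python3 - <<'E'
import numpy as np
f=np.load("w1.npz");d=f["d"];print(d[121,353],d[110:135:4,335:372:4])
E
python3 -m pendant '[{"rotation":[0,0,0.3],"xyz":[1.9,-24.7,0],"gripper":8.5},{"rotation":[0,0,0.3],"xyz":[1.9,-24.7,0],"gripper":8.5},{"rotation":[0,0,0.3],"xyz":[1.9,-24.7,0],"gripper":8.5},{"rotation":[0,0,0.3],"xyz":[1.9,-24.7,0],"gripper":8.5},{"rotation":[0,0,0.3],"xyz":[1.9,-24.7,0],"gripper":8.5},{"rotation":[0,0,0.3],"xyz":[1.9,-24.7,0],"gripper":8.5},{"rotation":[0,0,0.3],"xyz":[1.9,-24.7,0],"gripper":8.5},{"rotation":[0,0,0.3],"xyz":[1.9,-24.7,0],"gripper":8.5},{"rotation":[0,0,0.3],"xyz":[1.9,-24.7,0],"gripper":8.5}]'
python3 - <<'E'
from h import *
from rig import vision
c=vision.camera_model("wrist");p,d=vision.snapshot("wrist");cv2.imwrite("pics/w3.png",p[:,:,::-1]);np.savez("w2.npz",p=p,d=d,**c)
to((.47,.256,.25),0)
E
```

```text
weight [ 527.9 -294.1   43.2   93. ] [ 528.2 -294.1   43.8   42.7   45.9]
insert [546.4 -11.2  96.4  75.8  11. ]
0.37680385 [[0.4099479  0.39347893 0.39104533 0.3927235  0.39067203 0.39250255
  0.39242506 0.41044566 0.4112515  0.41126654]
 [0.40718198 0.39218038 0.39204925 0.39271834 0.39264652 0.39134324
  0.3935624  0.39373314 0.41219747 0.41256696]
 [0.39508963 0.3937354  0.39414665 0.37602988 0.37568054 0.3759847
  0.39407516 0.39481956 0.3951033  0.41374415]
 [0.3951349  0.39593026 0.39523524 0.3771125  0.3778639  0.3769584
  0.37875646 0.3951501  0.39586636 0.4152421 ]
 [0.39693105 0.39524278 0.39663628 0.37839338 0.38045502 0.3793717
  0.39798152 0.3949995  0.41566324 0.41682562]
 [0.40014425 0.39808613 0.3978352  0.39823037 0.38073817 0.38130894
  0.39801452 0.3993281  0.4179336  0.41671577]
 [0.41964197 0.4009643  0.3999135  0.40118226 0.400925   0.39893714
  0.39930823 0.4189999  0.41959846 0.4183005 ]]
time: 1.78
tool_pos: [0.4886, -0.0138, 0.32]
tcp_rot: [[1.0, -0.005, -0.001], [-0.005, -1.0, -0.0], [-0.001, 0.0, -1.0]]
contact_force: [-0.3, 0.3, 0.1]
gripper_width: 0.085
finger_force: 0.0
t 1.83 pos [ 0.4887 -0.0142  0.32  ] xyz cm [ -2.03 -27.01   7.  ] rot [ 0.01  0.03 -0.35] F [-0.7  0.2  0.2] w 85.3 ff 0.0
```

View pics/w3.png

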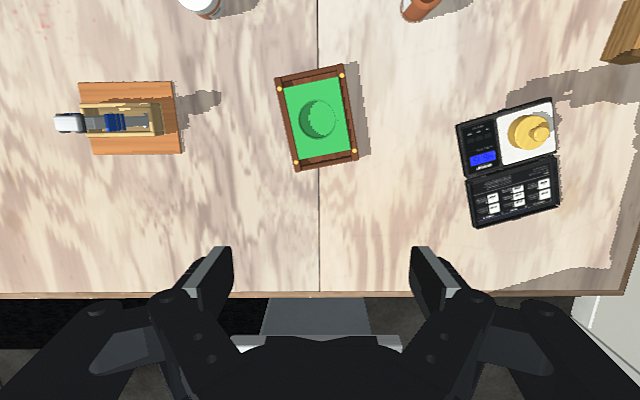

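This view shows the case at (317,118) with the bore at (318,119), the holder at (130,118) and the bridge at (70,123). I'll measure the case here and move over the holder.

```bash
cat > b.py <<'E'
from m import *
g=(H>40)&(H<85)&(S>110)
P=pts(g,(265,60,370,175));print("insert",rect(ray(f,P,.0265)))
# outer rim: not wood-table; dark brown
m=((S>110)&(V<150))|g
P=pts(cv2.morphologyEx(m.astype(np.uint8),2,np.ones((3,3))),(265,55,365,175));print("case",rect(ray(f,P,.022)))
# bore by height map
K,R,t,d=f["K"],f["R"],f["t"],f["d"]
v,u=np.mgrid[75:165,280:356];z=d[75:165,280:356]
X=(np.stack([(u-K[0,2])/K[0,0]*z,(v-K[1,2])/K[1,1]*z,z],-1)-t)@R
print("heights insert",np.percentile(X[...,2],[5,25,50,75,95]))
b=np.zeros(d.shape,np.uint8);b[75:165,280:356]=(X[...,2]<np.percentile(X[...,2],75)-.008)
b&=cv2.erode(g.astype(np.uint8),np.ones((7,7)))|0
b=cv2.morphologyEx(b,2,np.ones((3,3)))
P=big(b,(285,85,350,150));print("bore floor region",circ(ray(f,P,.0125)),rect(ray(f,P,.0125)),rect(ray(f,P,.0265)))
P=pts((H>12)&(H<32)&(S>110),(500,100,555,155));print("weight",circ(ray(f,P,.038)),rect(ray(f,P,.038)))
E
python3 b.py w2.npz
python3 -m pendant '[{"rotation":[0,0,-0.35],"xyz":[-2,-27,7],"gripper":8.5},{"rotation":[0,0,-0.35],"xyz":[-2,-27,7],"gripper":8.5},{"rotation":[0,0,-0.35],"xyz":[-2,-27,7],"gripper":8.5},{"rotation":[0,0,-0.35],"xyz":[-2,-27,7],"gripper":8.5},{"rotation":[0,0,-0.35],"xyz":[-2,-27,7],"gripper":8.5},{"rotation":[0,0,-0.35],"xyz":[-2,-27,7],"gripper":8.5},{"rotation":[0,0,-0.35],"xyz":[-2,-27,7],"gripper":8.5},{"rotation":[0,0,-0.35],"xyz":[-2,-27,7],"gripper":8.5},{"rotation":[0,0,-0.35],"xyz":[-2,-27,7],"gripper":8.5}]'
python3 - <<'E'
from h import *
from rig import vision
c=vision.camera_model("wrist");p,d=vision.snapshot("wrist");cv2.imwrite("pics/w4.png",p[:,:,::-1]);np.savez("w3.npz",p=p,d=d,**c)
st("h")
E
```

```text
insert [545.7  -9.2  95.8  73.6  11. ]
case [544.5  -9.4 127.7  91.4  11. ]
heights insert [-0.00114951  0.01132477  0.02122412  0.02543924  0.02662731]
bore floor region [545.4  -8.5  48.1  99. ] [ 5.452e+02 -8.500e+00  4.850e+01  4.750e+01 -3.000e-01] [ 5.457e+02 -8.700e+00  4.690e+01  4.590e+01 -3.000e-01]
weight [ 527.7 -288.    49.7   89. ] [ 528.2 -288.3   54.6   43.6   82. ]
time: 2.58
tool_pos: [0.4704, 0.2568, 0.2495]
tcp_rot: [[1.0, 0.002, -0.001], [0.002, -1.0, -0.001], [-0.001, 0.001, -1.0]]
contact_force: [0.1, -0.3, 0.4]
gripper_width: 0.0851
finger_force: 0.0
h 2.63 [0.4707 0.256  0.25  ] yaw 0.03 zax [-0.001 -0.001 -1.   ] F [ 1.3 -0.5 -0.8] w 85.1
```

View pics/w4.png

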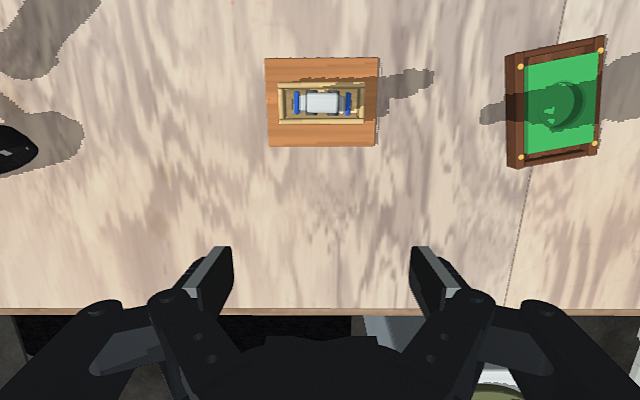

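The wrist view shows the holder foot at (322,102), the box at (322,103), the blue pads at (296,103) and (348,103), and the bridge at (322,103).

```bash
cat > c.py <<'E'
from m import *
P=pts((H<16)&(S>110)&(V>60),(250,45,390,160));print("foot",rect(ray(f,P,.005)))
b=(H>105)&(H<128)&(S>140)
for roi in((285,80,308,125),(338,80,362,125)):
    P=pts(b,roi);print("pad",rect(ray(f,P,.088)),rect(ray(f,P,.074)))
b=(S<70)&(V>120)
P=pts(b,(303,88,342,120));print("bridge",P.min(0),P.max(0),rect(ray(f,P,.119)),f["d"][103,322], (np.array(f["R"]).T@(np.array([(322-f["K"][0,2])/f["K"][0,0],(103-f["K"][1,2])/f["K"][1,1],1])*f["d"][103,322]-f["t"])))
P=pts((H>15)&(H<28)&(S>60)&(S<150)&(V>60),(270,75,372,130));print("box",rect(ray(f,P,.034)))
E
python3 c.py w3.npz; python3 -c "
from h import *
to((.546,.2555,.16),0)"
```

```text
foot [546.6 256.7 128.4  98.4 -89.7]
pad [546.6 279.5  19.    3.6  -1.2] [546.9 280.6  20.    3.8  -1.2]
pad [545.4 232.7  18.2   3.4  -1.9] [545.6 231.5  19.1   3.6  -1.9]
bridge [303  92] [337 112] [546.  257.7  27.6  15.4 -89.9] 0.24304123 [0.54535992 0.25607289 0.11754717]
box [546.9 256.7  93.5  43.3 -89.2]
t 2.63 pos [0.4707 0.256  0.25  ] xyz cm [7.54 0.05 8.99] rot [0.04 0.03 0.03] F [ 1.3 -0.5 -0.8] w 85.1 ff 0.0
```

```bash
python3 -m pendant '[{"rotation":[0,0,0],"xyz":[7.56,-0.04,9],"gripper":8.5},{"rotation":[0,0,0],"xyz":[7.56,-0.04,9],"gripper":8.5},{"rotation":[0,0,0],"xyz":[7.56,-0.04,9],"gripper":8.5},{"rotation":[0,0,0],"xyz":[7.56,-0.04,9],"gripper":8.5},{"rotation":[0,0,0],"xyz":[7.56,-0.04,13],"gripper":8.5},{"rotation":[0,0,0],"xyz":[7.56,-0.04,16],"gripper":8.5},{"rotation":[0,0,0],"xyz":[7.56,-0.04,17.6],"gripper":8.5},{"rotation":[0,0,0],"xyz":[7.56,-0.04,17.6],"gripper":8.5},{"rotation":[0,0,0],"xyz":[7.56,-0.04,17.6],"gripper":8.5}]' 20
python3 - <<'E'
from h import *
from rig import vision
c=vision.camera_model("wrist");p,d=vision.snapshot("wrist");np.savez("w4.npz",p=p,d=d,**c);cv2.imwrite("pics/w5.png",p[:,:,::-1])
to((.5463,.2564,.074),0)
E
```

```text
time: 3.38
tool_pos: [0.5463, 0.2564, 0.0752]
tcp_rot: [[1.0, -0.0, 0.0], [-0.0, -1.0, 0.0], [0.0, -0.0, -1.0]]
contact_force: [0.2, 0.0, 0.9]
gripper_width: 0.0847
finger_force: 0.0
t 3.43 pos [0.5468 0.2569 0.0763] xyz cm [-0.05  0.05  0.23] rot [-0.05 -0.12 -0.  ] F [-0.3  0.   0.1] w 85.1 ff 0.0
```

View pics/w5.png

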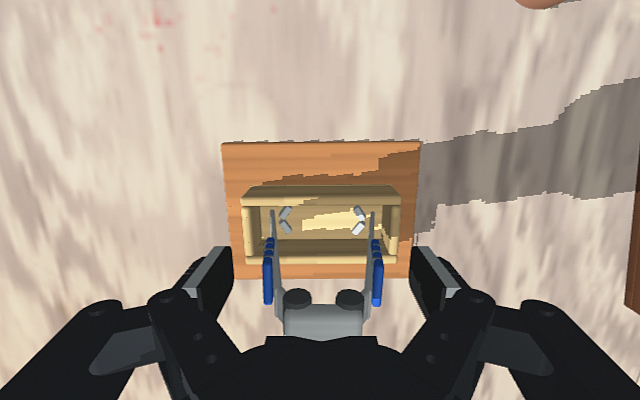

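The tongs stand centred between the fingers, with pads at columns 269 and 377 and fingers at 222 and 421. I'll close to 51 mm.

```bash
python3 -m pendant '[{"rotation":[0,0,0],"xyz":[0,0,0.05],"gripper":6},{"rotation":[0,0,0],"xyz":[0,0,0.1],"gripper":5.6},{"rotation":[0,0,0],"xyz":[0,0,0.1],"gripper":5.4},{"rotation":[0,0,0],"xyz":[0,0,0.1],"gripper":5.2},{"rotation":[0,0,0],"xyz":[0,0,0.1],"gripper":5.1},{"rotation":[0,0,0],"xyz":[0,0,0.1],"gripper":5.1},{"rotation":[0,0,0],"xyz":[0,0,0.1],"gripper":5.1},{"rotation":[0,0,0],"xyz":[0,0,0.1],"gripper":5.1},{"rotation":[0,0,0],"xyz":[0,0,0.1],"gripper":5.1}]' 20
```

```text
time: 4.18
tool_pos: [0.5464, 0.2583, 0.0747]
tcp_rot: [[1.0, 0.002, 0.003], [0.002, -1.0, 0.001], [0.003, -0.001, -1.0]]
contact_force: [-0.5, 0.5, 7.7]
gripper_width: 0.0507
finger_force: 7.8
```

```bash
python3 -m pendant '[{"rotation":[0,0,0],"xyz":[0,0,-0.3],"gripper":5.1},{"rotation":[0,0,0],"xyz":[0,0,-1.2],"gripper":5.1},{"rotation":[0,0,0],"xyz":[0,0,-3],"gripper":5.1},{"rotation":[0,0,0],"xyz":[0,0,-5],"gripper":5.1},{"rotation":[0,0,0],"xyz":[0,0,-8],"gripper":5.1},{"rotation":[0,0,0],"xyz":[0,0,-11],"gripper":5.1},{"rotation":[0,0,0],"xyz":[0,0,-13],"gripper":5.1},{"rotation":[0,0,0],"xyz":[0,0,-13],"gripper":5.1},{"rotation":[0,0,0],"xyz":[0,0,-13],"gripper":5.1}]' 20
python3 - <<'E'
from h import *
from rig import vision
c=vision.camera_model("wrist");p,d=vision.snapshot("wrist");np.savez("w5.npz",p=p,d=d,**c);cv2.imwrite("pics/w6.png",p[:,:,::-1])
to((.528,-.294,.18),0)
E
```

```text
time: 4.93
tool_pos: [0.5458, 0.2578, 0.2046]
tcp_rot: [[1.0, 0.002, 0.002], [0.002, -1.0, 0.001], [0.002, -0.001, -1.0]]
contact_force: [-1.0, -0.7, -1.2]
gripper_width: 0.0509
finger_force: 5.4
t 4.98 pos [0.5454 0.2576 0.2031] xyz cm [-1.82 55.15  2.33] rot [0.01 0.02 0.08] F [-1.1 -0.7 -0.8] w 51.3 ff 5.4
```

View pics/w6.png

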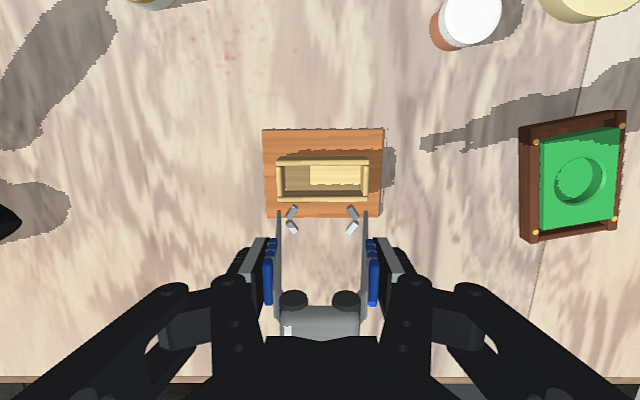

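The tongs are held, with the jaws at about (292,220) and (352,220). I'll measure the jaw position relative to the TCP and move on towards the scale.

```bash
cat > d.py <<'E'
from m import *
import sys
tcp=np.array([float(a) for a in sys.argv[2:5]])
m=(S<60)&(V>130)
for roi in((282,200,304,240),(340,200,362,240)):
    n,l,s,c=cv2.connectedComponentsWithStats(m[roi[1]:roi[3],roi[0]:roi[2]].astype(np.uint8))
    for i in range(1,n):
        if s[i,4]>15:
            vv,uu=np.nonzero(l==i);dd=f["d"][vv+roi[1],uu+roi[0]];z=np.median(dd)
            q=c[i]+roi[:2];X=f["R"].T@(np.array([(q[0]-f["K"][0,2])/f["K"][0,0],(q[1]-f["K"][1,2])/f["K"][1,1],1])*z-f["t"])
            print(q,s[i,4],np.round((X-tcp)*1000,1),"ray61",np.round((ray(f,q,tcp[2]-.061)-tcp)*1000,1))
E
python3 d.py w5.npz .5456 .2577 .2038
python3 -m pendant '[{"rotation":[0,0,0],"xyz":[-1.8,55.2,0],"gripper":5.1},{"rotation":[0,0,0],"xyz":[-1.8,55.2,0],"gripper":5.1},{"rotation":[0,0,0],"xyz":[-1.8,55.2,0],"gripper":5.1},{"rotation":[0,0,0],"xyz":[-1.8,55.2,0],"gripper":5.1},{"rotation":[0,0,0],"xyz":[-1.8,55.2,0],"gripper":5.1},{"rotation":[0,0,0],"xyz":[-1.8,55.2,0],"gripper":5.1},{"rotation":[0,0,0],"xyz":[-1.8,55.2,0],"gripper":5.1},{"rotation":[0,0,0],"xyz":[-1.8,55.2,0],"gripper":5.1},{"rotation":[0,0,0],"xyz":[-1.8,55.2,0],"gripper":5.1},{"rotation":[0,0,0],"xyz":[-1.8,55.2,0],"gripper":5.1}]' 20
python3 -c "
from h import *
to((.528,-.294,.18),0)"
```

```text
[292.45229008 226.44656489] 524 [ -61.1   33.7 -203.7] ray61 [[ -3.7  19.1 -61. ]]
[350.52198853 226.86998088] 523 [ -61.5  -34.3 -203.6] ray61 [[ -3.9 -19.3 -61. ]]
time: 5.82
tool_pos: [0.5317, -0.1606, 0.202]
tcp_rot: [[1.0, 0.001, -0.002], [0.001, -1.0, 0.001], [-0.002, -0.001, -1.0]]
contact_force: [0.8, -0.0, -0.5]
gripper_width: 0.0512
finger_force: 5.4
t 5.82 pos [ 0.5317 -0.1606  0.202 ] xyz cm [-0.39 13.34  2.19] rot [-0.05  0.13  0.08] F [ 0.8 -0.  -0.5] w 51.2 ff 5.4
```

```bash
python3 -m pendant '[{"rotation":[0,0,0],"xyz":[-0.39,13.34,2.2],"gripper":5.1},{"rotation":[0,0,0],"xyz":[-0.39,13.34,2.2],"gripper":5.1},{"rotation":[0,0,0],"xyz":[-0.39,13.34,2.2],"gripper":5.1},{"rotation":[0,0,0],"xyz":[-0.39,13.34,3.7],"gripper":5.1},{"rotation":[0,0,0],"xyz":[-0.39,13.34,3.7],"gripper":5.1},{"rotation":[0,0,0],"xyz":[-0.39,13.34,3.7],"gripper":5.1},{"rotation":[0,0,0],"xyz":[-0.39,13.34,3.7],"gripper":5.1}]' 20
cat > e.py <<'E'
from m import *
tcp=np.array([float(a) for a in sys.argv[2:5]])
K,R,t,d=f["K"],f["R"],f["t"],f["d"]
v,u=np.mgrid[0:400,0:640];X=(np.stack([(u-K[0,2])/K[0,0]*d,(v-K[1,2])/K[1,1]*d,d],-1)-t)@R-tcp
for s,lo,hi in(("L",255,322),("R",322,390)):
    m=(d>0)&(X[...,2]<-.050)&(X[...,2]>-.067)&(u>=lo)&(u<hi)&(v>150)&(v<300)&(S<90)&(abs(X[...,1])<.04)&(abs(X[...,0])<.03)
    q=X[m];print(s,m.sum(),"x",np.round([q[:,0].min()*1e3,q[:,0].max()*1e3,np.median(q[:,0])*1e3],1),"y",np.round([q[:,1].min()*1e3,q[:,1].max()*1e3],1),"z",np.round(np.percentile(q[:,2],[5,50,95])*1e3,1))
E
python3 - <<'E'
from h import *
from rig import vision
st("a");c=vision.camera_model("wrist");p,d=vision.snapshot("wrist");np.savez("w6.npz",p=p,d=d,**c);cv2.imwrite("pics/w7.png",cv2.resize(p[130:330,220:420,::-1],None,fx=2.8,fy=2.8))
to((.528,-.294,.1065),0)
E
python3 e.py w5.npz .5456 .2577 .2038;python3 e.py w6.npz .528 -.294 .1655
```

```text
time: 6.4
tool_pos: [0.5291, -0.2912, 0.1661]
tcp_rot: [[1.0, 0.002, -0.001], [0.002, -1.0, 0.001], [-0.001, -0.001, -1.0]]
contact_force: [-0.5, 0.2, -0.7]
gripper_width: 0.0514
finger_force: 5.4
a 6.4 [ 0.5291 -0.2912  0.1661] yaw 0.12 zax [-0.001  0.001 -1.   ] F [-0.5  0.2 -0.7] w 51.4
t 6.45 pos [ 0.5293 -0.2911  0.1667] xyz cm [-0.14  0.29  6.02] rot [-0.   -0.01  0.15] F [-1.  -0.  -0.9] w 51.1 ff 5.4
L 272 x [-10.1  10.4   3.5] y [16. 30.] z [-65.8 -62.2 -55.5]
R 266 x [-9.7 10.1  3.2] y [-30.4 -15.9] z [-66.  -61.6 -55.9]
L 255 x [-8.8 11.1  4.8] y [18.6 33. ] z [-65.5 -62.3 -55.1]
R 271 x [-9.  10.9  4.2] y [-27.8 -13.2] z [-65.5 -61.8 -55. ]
```

View pics/w7.png

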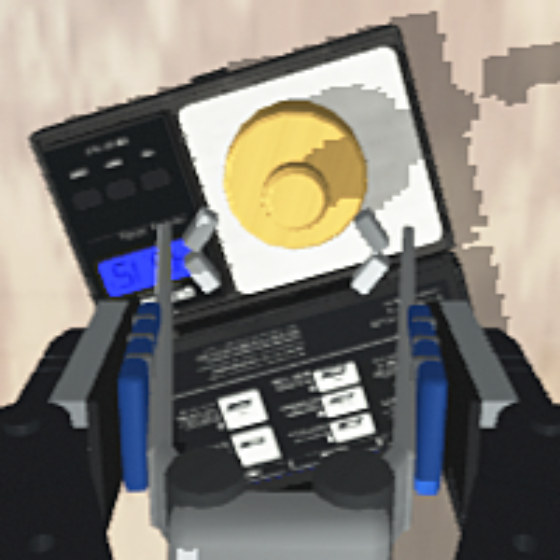

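The jaws are centred on the TCP axis, and the weight's base (295,172) and knob (295,198) sit midway between them in the crop. I'll take a closer measure of the weight.

```bash
cat > k.py <<'E'
from m import *
P=pts((H>12)&(H<32)&(S>110),(290,150,360,230))
print("weight38",circ(ray(f,P,.038)),rect(ray(f,P,.038)))
K,R,t,d=f["K"],f["R"],f["t"],f["d"]
v,u=np.mgrid[0:400,0:640];X=(np.stack([(u-K[0,2])/K[0,0]*d,(v-K[1,2])/K[1,1]*d,d],-1)-t)@R
g=(H>12)&(H<32)&(S>90)&(u>290)&(u<360)&(v>150)&(v<230)
for lo,hi,z in((.05,.065,.057),(.03,.045,.038)):
    m=g&(X[...,2]>lo)&(X[...,2]<hi);P=pts(m,(280,140,370,240));print(z,np.median(X[m][:,2]),circ(ray(f,P,z)),rect(ray(f,P,z)))
E
python3 k.py w6.npz
```

```text
weight38 [ 529.5 -294.6   45.   120. ] [ 529.5 -294.1   46.5   43.8   27.2]
0.057 0.05586756878108082 [ 528.9 -294.1   19.2   68. ] [ 5.291e+02 -2.939e+02  1.940e+01  1.870e+01  1.000e-01]
0.038 0.037142741430743156 [ 528.9 -294.4   44.3  141. ] [ 5.288e+02 -2.945e+02  4.520e+01  4.370e+01  1.000e-01]
```

```bash
python3 -m pendant '[{"rotation":[0,0,0],"xyz":[0,0.31,0],"gripper":5.1},{"rotation":[0,0,0],"xyz":[0,0.31,1],"gripper":5.1},{"rotation":[0,0,0],"xyz":[0,0.31,2.5],"gripper":5.1},{"rotation":[0,0,0],"xyz":[0,0.31,4],"gripper":5.1},{"rotation":[0,0,0],"xyz":[0,0.31,5],"gripper":5.1},{"rotation":[0,0,0],"xyz":[0,0.31,5.6],"gripper":5.1},{"rotation":[0,0,0],"xyz":[0,0.31,5.85],"gripper":5.1},{"rotation":[0,0,0],"xyz":[0,0.31,5.85],"gripper":5.1},{"rotation":[0,0,0],"xyz":[0,0.31,5.85],"gripper":5.1}]' 20
python3 - <<'E'
from h import *
for i in range(1): st("a")
from rig import vision
vision.snapshot("wrist");to((.529,-.2942,.107),0)
vision.snapshot("wrist");to((.529,-.2942,.107),0)
E
```

```text
time: 7.2
tool_pos: [0.5293, -0.2953, 0.1084]
tcp_rot: [[1.0, 0.002, 0.001], [0.002, -1.0, -0.001], [0.001, 0.001, -1.0]]
contact_force: [0.5, -0.0, 0.1]
gripper_width: 0.0509
finger_force: 5.4
a 7.2 [ 0.5293 -0.2953  0.1084] yaw 0.09 zax [ 0.001 -0.001 -1.   ] F [ 0.5 -0.   0.1] w 50.9
t 7.25 pos [ 0.5293 -0.2954  0.1085] xyz cm [-0.03 -0.12  0.15] rot [ 0.03 -0.05  0.09] F [ 0.6 -0.7 -1. ] w 51.1 ff 5.4
t 7.3 pos [ 0.5293 -0.2954  0.1085] xyz cm [-0.03 -0.12  0.15] rot [ 0.03 -0.05  0.08] F [ 0.8  0.2 -0.4] w 51.4 ff 5.4
```

```bash
python3 -m pendant '[{"rotation":[0,0,0],"xyz":[0,-0.1,0],"gripper":5.1},{"rotation":[0,0,0],"xyz":[0,-0.1,0],"gripper":5.1},{"rotation":[0,0,0],"xyz":[0,-0.1,0],"gripper":4.8},{"rotation":[0,0,0],"xyz":[0,-0.1,0],"gripper":4.6},{"rotation":[0,0,0],"xyz":[0,-0.1,0],"gripper":4.4},{"rotation":[0,0,0],"xyz":[0,-0.1,0],"gripper":4.3}]' 28
python3 -m pendant '[{"rotation":[0,0,0],"xyz":[0,0,0],"gripper":4.2},{"rotation":[0,0,0],"xyz":[0,0,0],"gripper":4.1},{"rotation":[0,0,0],"xyz":[0,0,0],"gripper":4.0},{"rotation":[0,0,0],"xyz":[0,0,0],"gripper":3.9},{"rotation":[0,0,0],"xyz":[0,0,0],"gripper":3.6},{"rotation":[0,0,0],"xyz":[0,0,0],"gripper":3.4},{"rotation":[0,0,0],"xyz":[0,0,0],"gripper":3.4}]' 28
```

```text
time: 7.8
tool_pos: [0.529, -0.2943, 0.1078]
tcp_rot: [[1.0, 0.001, 0.0], [0.001, -1.0, 0.0], [0.0, -0.0, -1.0]]
contact_force: [-0.7, -0.1, -0.4]
gripper_width: 0.0434
finger_force: 13.9
time: 8.38
tool_pos: [0.529, -0.2942, 0.1077]
tcp_rot: [[1.0, 0.001, -0.0], [0.001, -1.0, 0.0], [-0.0, -0.0, -1.0]]
contact_force: [1.1, 0.8, -0.5]
gripper_width: 0.0407
finger_force: 28.4
```

```bash
python3 -m pendant '[{"rotation":[0,0,0],"xyz":[0,0,-0.2],"gripper":3.4},{"rotation":[0,0,0],"xyz":[0,0,-0.6],"gripper":3.4},{"rotation":[0,0,0],"xyz":[0,0,-1.2],"gripper":3.4},{"rotation":[0,0,0],"xyz":[0,0,-2.2],"gripper":3.4},{"rotation":[0,0,0],"xyz":[0,0,-3.5],"gripper":3.4},{"rotation":[0,0,0],"xyz":[0,0,-5],"gripper":3.4},{"rotation":[0,0,0],"xyz":[0,0,-6],"gripper":3.4},{"rotation":[0,0,0],"xyz":[0,0,-6],"gripper":3.4},{"rotation":[0,0,0],"xyz":[0,0,-6],"gripper":3.4}]' 28
python3 - <<'E'
from h import *
from rig import vision
st("a");c=vision.camera_model("wrist");p,d=vision.snapshot("wrist");np.savez("w7.npz",p=p,d=d,**c);cv2.imwrite("pics/w8.png",cv2.resize(p[130:330,220:420,::-1],None,fx=2.8,fy=2.8))
to((.5456,-.009,.17),0)
E
```

```text
time: 9.13
tool_pos: [0.5292, -0.2943, 0.1685]
tcp_rot: [[1.0, 0.001, 0.001], [0.001, -1.0, -0.001], [0.001, 0.001, -1.0]]
contact_force: [-0.5, -0.2, -3.7]
gripper_width: 0.0405
finger_force: 28.7
a 9.13 [ 0.5292 -0.2943  0.1685] yaw 0.08 zax [ 0.001 -0.001 -1.   ] F [-0.5 -0.2 -3.7] w 40.5
t 9.18 pos [ 0.5289 -0.2942  0.1676] xyz cm [  1.71 -28.51  -0.24] rot [-0.01  0.01  0.08] F [-0.  -0.1 -3.3] w 40.7 ff 28.7
```

View pics/w8.png

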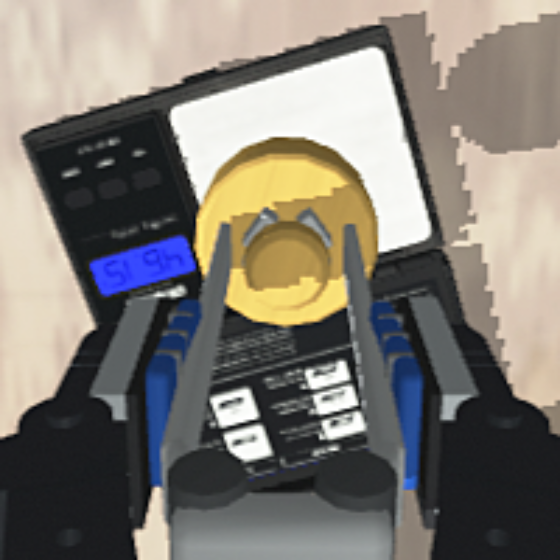

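The weight hangs level, with jaws round the neck under the knob at (287,250) in the crop, and the platform is empty. That was more pictures than the limit of 10, so I'll work from numbers only from here.

```bash
cat > g.py <<'E'
from m import *
tcp=np.array([float(a) for a in sys.argv[2:5]])
K,R,t,d=f["K"],f["R"],f["t"],f["d"]
v,u=np.mgrid[0:400,0:640];X=(np.stack([(u-K[0,2])/K[0,0]*d,(v-K[1,2])/K[1,1]*d,d],-1)-t)@R
g=(H>12)&(H<32)&(S>90)&(u>280)&(u<365)&(v>170)&(v<255)
Z=X[...,2]-tcp[2];print(np.histogram(Z[g]*1e3,np.arange(-80,-40,2)))
m=g&(Z<-.060)&(Z>-.078);A=np.c_[X[m][:,:2]-tcp[:2],np.ones(m.sum())];co=np.linalg.lstsq(A,Z[m],rcond=None)[0];print("shoulder plane slope deg",np.degrees(co[:2]),"z mm",co[2]*1e3)
z=np.median(Z[m])+tcp[2];P=pts(m,(270,160,375,270));print(circ(ray(f,P,z)),rect(ray(f,P,z)))
E
python3 g.py w7.npz .529 -.2943 .168
python3 -m pendant '[{"rotation":[0,0,0],"xyz":[1.7,-28.5,-0.5],"gripper":3.4},{"rotation":[0,0,0],"xyz":[1.7,-28.5,-0.5],"gripper":3.4},{"rotation":[0,0,0],"xyz":[1.7,-28.5,-0.5],"gripper":3.4},{"rotation":[0,0,0],"xyz":[1.7,-28.5,-0.5],"gripper":3.4},{"rotation":[0,0,0],"xyz":[1.7,-28.5,-0.5],"gripper":3.4},{"rotation":[0,0,0],"xyz":[1.7,-28.5,-0.5],"gripper":3.4},{"rotation":[0,0,0],"xyz":[1.7,-28.5,-0.5],"gripper":3.4},{"rotation":[0,0,0],"xyz":[1.7,-28.5,-0.5],"gripper":3.4},{"rotation":[0,0,0],"xyz":[1.7,-28.5,-0.5],"gripper":3.4},{"rotation":[0,0,0],"xyz":[1.7,-28.5,-0.5],"gripper":3.4}]' 28
python3 - <<'E'
from h import *
from rig import vision
st("a");c=vision.camera_model("wrist");p,d=vision.snapshot("wrist");np.savez("w8.npz",p=p,d=d,**c)
to((.5456,-.009,.135),0)
E
```

```text
(array([  28,   39,   35,   70, 1270,  584,    8,    6,   11,    6,    8,
         23,   39,  192,  510,   15,    1,    1,    0]), array([-80, -78, -76, -74, -72, -70, -68, -66, -64, -62, -60, -58, -56,
       -54, -52, -50, -48, -46, -44, -42]))
shoulder plane slope deg [-1.43724973 -0.49780022] z mm -70.37195184273746
[ 530.2 -294.8   44.9  168. ] [ 530.1 -294.5   45.9   45.2  -38.6]
time: 10.02
tool_pos: [0.5454, -0.0094, 0.1721]
tcp_rot: [[1.0, 0.002, -0.001], [0.002, -1.0, -0.0], [-0.001, 0.0, -1.0]]
contact_force: [0.4, -0.5, -2.3]
gripper_width: 0.0407
finger_force: 30.6
a 10.02 [ 0.5454 -0.0094  0.1721] yaw 0.11 zax [-0.001 -0.    -1.   ] F [ 0.4 -0.5 -2.3] w 40.7
t 10.07 pos [ 0.5454 -0.0099  0.1723] xyz cm [ 0.02 -0.09  3.73] rot [0.   0.06 0.05] F [-0.3 -0.1 -3. ] w 40.7 ff 30.6
```

```bash
cat > n.py <<'E'
from m import *
K,R,t,d=f["K"],f["R"],f["t"],f["d"]
g=(H>40)&(H<85)&(S>100)
n=g.astype(np.uint8);n[:,:230]=0;n[:,420:]=0;n[260:]=0
c=np.vstack([k[:,0] for k in cv2.findContours(n,0,cv2.CHAIN_APPROX_NONE)[0] if cv2.contourArea(k)>30])
W=ray(f,c,.0265)[:,:2]*1e3;print(c.min(0),c.max(0),rect(W/1e3))
# edges in case axes (11 deg)
a=np.radians(11);q=(W-[545.5,-9])@np.array([[np.cos(a),-np.sin(a)],[np.sin(a),np.cos(a)]])
print("case-frame extents x",np.percentile(q[:,0],[0,2,98,100]).round(1),"y",np.percentile(q[:,1],[0,2,98,100]).round(1))
v,u=np.mgrid[0:400,0:640];X=(np.stack([(u-K[0,2])/K[0,0]*d,(v-K[1,2])/K[1,1]*d,d],-1)-t)@R
print("heights",np.histogram(X[g&(u>230)&(u<420)&(v<260)][:,2]*1e3,np.arange(0,40,3)))
m=g&(X[...,2]<.019)&(X[...,2]>.005);P=np.argwhere(cv2.morphologyEx(m.astype(np.uint8),2,np.ones((3,3)))>0)[:,::-1]
if len(P): W=ray(f,P,.0125);print("bore floor px",len(P),W.min(0),W.max(0))
E
python3 n.py w8.npz
```

```text
[271 127] [367 230] [546.6  -9.1  97.   73.9  11. ]
case-frame extents x [-47.4 -47.   49.3  49.6] y [-37.3 -37.1  36.4  36.7]
heights (array([   0,    1,    1,  554,  258,   27,  121,  115, 3711,   92,    0,
          0,    0]), array([ 0,  3,  6,  9, 12, 15, 18, 21, 24, 27, 30, 33, 36, 39]))
bore floor px 781 [ 0.54179427 -0.03361621  0.0125    ] [0.56736314 0.01604853 0.0125    ]
```

```bash
python3 -m pendant '[{"rotation":[0,0,0],"xyz":[0.1,-0.06,1.5],"gripper":3.4},{"rotation":[0,0,0],"xyz":[0.1,-0.06,3],"gripper":3.4},{"rotation":[0,0,0],"xyz":[0.1,-0.06,4],"gripper":3.4},{"rotation":[0,0,0],"xyz":[0.1,-0.06,4.8],"gripper":3.4},{"rotation":[0,0,0],"xyz":[0.1,-0.06,5],"gripper":3.4},{"rotation":[0,0,0],"xyz":[0.1,-0.06,5],"gripper":3.4},{"rotation":[0,0,0],"xyz":[0.1,-0.06,5],"gripper":3.4},{"rotation":[0,0,0],"xyz":[0.1,-0.06,5],"gripper":3.4}]' 28
python3 - <<'E'
from h import *
from rig import vision
c=vision.camera_model("wrist");p,d=vision.snapshot("wrist");np.savez("w9.npz",p=p,d=d,**c)
to((.5465,-.009,.117),0)
E
python3 n.py w9.npz
```

```text
time: 10.73
tool_pos: [0.547, -0.0087, 0.1235]
tcp_rot: [[1.0, 0.001, 0.001], [0.001, -1.0, -0.0], [0.001, 0.0, -1.0]]
contact_force: [0.8, 0.4, -2.8]
gripper_width: 0.0407
finger_force: 30.6
t 10.78 pos [ 0.5469 -0.0087  0.1235] xyz cm [-0.04  0.03  0.65] rot [ 0.01 -0.06  0.08] F [ 0.5 -0.4 -3.4] w 40.7 ff 30.6
[261 133] [374 259] [546.7  -9.1  97.5  73.6  11. ]
case-frame extents x [-47.6 -46.3  49.7  49.9] y [-37.2 -37.   36.3  36.5]
heights (array([   0,    0,    8,  194,   98,   38,  137,  157, 6079,   99,    0,
          4,    1]), array([ 0,  3,  6,  9, 12, 15, 18, 21, 24, 27, 30, 33, 36, 39]))
bore floor px 156 [ 0.55645596 -0.0287558   0.0125    ] [0.56713368 0.00421132 0.0125    ]
```

Aligned. Now a gentle feel downward.

```bash
python3 -m pendant '[{"rotation":[0,0,0],"xyz":[-0.02,0.02,0.2],"gripper":3.4},{"rotation":[0,0,0],"xyz":[-0.02,0.02,0.4],"gripper":3.4},{"rotation":[0,0,0],"xyz":[-0.02,0.02,0.55],"gripper":3.4},{"rotation":[0,0,0],"xyz":[-0.02,0.02,0.7],"gripper":3.4},{"rotation":[0,0,0],"xyz":[-0.02,0.02,0.8],"gripper":3.4},{"rotation":[0,0,0],"xyz":[-0.02,0.02,0.85],"gripper":3.4},{"rotation":[0,0,0],"xyz":[-0.02,0.02,0.85],"gripper":3.4}]' 28
```

```text
time: 11.37
tool_pos: [0.5464, -0.0088, 0.1141]
tcp_rot: [[1.0, 0.001, -0.0], [0.001, -1.0, 0.0], [-0.0, -0.0, -1.0]]
contact_force: [-0.4, 0.2, -3.6]
gripper_width: 0.0407
finger_force: 30.6
```

```bash
python3 -m pendant '[{"rotation":[0,0,0],"xyz":[0,0,0.15],"gripper":3.4},{"rotation":[0,0,0],"xyz":[0,0,0.3],"gripper":3.4},{"rotation":[0,0,0],"xyz":[0,0,0.45],"gripper":3.4},{"rotation":[0,0,0],"xyz":[0,0,0.6],"gripper":3.4},{"rotation":[0,0,0],"xyz":[0,0,0.75],"gripper":3.4},{"rotation":[0,0,0],"xyz":[0,0,0.85],"gripper":3.4},{"rotation":[0,0,0],"xyz":[0,0,0.9],"gripper":3.4},{"rotation":[0,0,0],"xyz":[0,0,0.9],"gripper":3.4}]' 28
```

```text
time: 12.03
tool_pos: [0.5464, -0.0088, 0.1051]
tcp_rot: [[1.0, 0.001, -0.0], [0.001, -1.0, -0.0], [-0.0, 0.0, -1.0]]
contact_force: [-0.1, 0.1, -1.8]
gripper_width: 0.041
finger_force: 30.6
```

```bash
python3 -m pendant '[{"rotation":[0,0,0],"xyz":[0,0,0.05],"gripper":3.4},{"rotation":[0,0,0],"xyz":[0,0,0.08],"gripper":3.4},{"rotation":[0,0,0],"xyz":[0,0,0.1],"gripper":3.4},{"rotation":[0,0,0],"xyz":[0,0,0.1],"gripper":3.4}]' 28
python3 -m pendant '[{"rotation":[0,0,0],"xyz":[0,0,0.03],"gripper":3.4},{"rotation":[0,0,0],"xyz":[0,0,0.06],"gripper":3.4},{"rotation":[0,0,0],"xyz":[0,0,0.08],"gripper":3.4},{"rotation":[0,0,0],"xyz":[0,0,0.08],"gripper":3.4}]' 28
```

```text
time: 12.37
tool_pos: [0.5465, -0.0088, 0.1043]
tcp_rot: [[1.0, 0.001, 0.0], [0.001, -1.0, -0.0], [0.0, 0.0, -1.0]]
contact_force: [-0.3, -0.7, -2.3]
gripper_width: 0.0411
finger_force: 30.6
time: 12.7
tool_pos: [0.5466, -0.0087, 0.1037]
tcp_rot: [[1.0, 0.001, 0.001], [0.001, -1.0, 0.0], [0.001, -0.0, -1.0]]
contact_force: [0.5, 2.4, 0.2]
gripper_width: 0.041
finger_force: 30.3
```

```bash
python3 -m pendant '[{"rotation":[0,0,0],"xyz":[0,0.0,0.03],"gripper":3.4},{"rotation":[0,0,0],"xyz":[0,0,0.05],"gripper":3.4},{"rotation":[0,0,0],"xyz":[0,0,0.05],"gripper":3.4}]' 28
python3 -c "
from h import *
st('a')"
```

```text
time: 12.95
tool_pos: [0.5466, -0.0087, 0.1032]
tcp_rot: [[1.0, 0.001, 0.0], [0.001, -1.0, 0.0], [0.0, -0.0, -1.0]]
contact_force: [0.0, 3.5, 0.7]
gripper_width: 0.0407
finger_force: 30.2
a 12.95 [ 0.5466 -0.0087  0.1032] yaw 0.08 zax [ 0.  0. -1.] F [0.  3.5 0.7] w 40.7
```

```bash
python3 -m pendant '[{"rotation":[0,0,0],"xyz":[0,-0.04,0],"gripper":3.4},{"rotation":[0,0,0],"xyz":[0,-0.08,0],"gripper":3.4},{"rotation":[0,0,0],"xyz":[0,-0.08,0],"gripper":3.4}]' 28
python3 -m pendant '[{"rotation":[0,0,0],"xyz":[0,0,0.03],"gripper":3.4},{"rotation":[0,0,0],"xyz":[0,0,0.05],"gripper":3.4},{"rotation":[0,0,0],"xyz":[0,0,0.05],"gripper":3.4}]' 28
```

```text
time: 13.2
tool_pos: [0.5465, -0.0081, 0.103]
tcp_rot: [[1.0, 0.002, 0.0], [0.002, -1.0, -0.0], [0.0, 0.0, -1.0]]
contact_force: [-0.5, 1.4, 0.6]
gripper_width: 0.0408
finger_force: 30.1
time: 13.45
tool_pos: [0.5466, -0.0081, 0.1028]
tcp_rot: [[1.0, 0.001, 0.001], [0.001, -1.0, -0.0], [0.001, 0.0, -1.0]]
contact_force: [-0.2, 0.8, 4.7]
gripper_width: 0.041
finger_force: 30.2
```

```bash
python3 -m pendant '[{"rotation":[0,0,0],"xyz":[0,0,0],"gripper":4.2},{"rotation":[0,0,0],"xyz":[0,0,0],"gripper":4.5},{"rotation":[0,0,0],"xyz":[0,0,0],"gripper":4.8},{"rotation":[0,0,0],"xyz":[0,0,0],"gripper":5.1},{"rotation":[0,0,0],"xyz":[0,0,0],"gripper":5.1},{"rotation":[0,0,0],"xyz":[0,0,0],"gripper":5.1}]' 20
python3 - <<'E'
from h import *
from rig import vision
st('a');c=vision.camera_model("wrist");p,d=vision.snapshot("wrist");np.savez("w10.npz",p=p,d=d,**c)
s=0
import subprocess;print(subprocess.run("python3 e.py w10.npz .5466 -.0081 .103",shell=True,capture_output=True,text=True).stdout)
E
```

```text
time: 13.95
tool_pos: [0.5464, -0.008, 0.1024]
tcp_rot: [[1.0, 0.001, -0.0], [0.001, -1.0, -0.0], [-0.0, 0.0, -1.0]]
contact_force: [-0.2, -1.1, -0.5]
gripper_width: 0.0508
finger_force: 5.4
a 13.95 [ 0.5464 -0.008   0.1024] yaw 0.08 zax [-0. -0. -1.] F [-0.2 -1.1 -0.5] w 50.8
L 252 x [-10.6   9.7   3.2] y [15.9 29.7] z [-66.4 -63.4 -55.1]
R 260 x [-10.2   9.5   2.8] y [-30.2 -15.8] z [-65.8 -63.  -54.9]
```

```bash
python3 -m pendant '[{"rotation":[0,0,0],"xyz":[0,0,-0.3],"gripper":5.1},{"rotation":[0,0,0],"xyz":[0,0,-1],"gripper":5.1},{"rotation":[0,0,0],"xyz":[0,0,-2],"gripper":5.1},{"rotation":[0,0,0],"xyz":[0,0,-4],"gripper":5.1},{"rotation":[0,0,0],"xyz":[0,0,-6.5],"gripper":5.1},{"rotation":[0,0,0],"xyz":[0,0,-9],"gripper":5.1},{"rotation":[0,0,0],"xyz":[0,0,-10.2],"gripper":5.1},{"rotation":[0,0,0],"xyz":[0,0,-10.2],"gripper":5.1},{"rotation":[0,0,0],"xyz":[0,0,-10.2],"gripper":5.1}]' 20
cat > s.py <<'E'
from m import *
K,R,t,d=f["K"],f["R"],f["t"],f["d"]
v,u=np.mgrid[0:400,0:640];X=(np.stack([(u-K[0,2])/K[0,0]*d,(v-K[1,2])/K[1,1]*d,d],-1)-t)@R
g=(H>12)&(H<34)&(S>90)&(X[...,2]>.02)&(X[...,2]<.06)&(np.hypot(X[...,0]-.5465,X[...,1]+.0085)<.03)
z=X[g][:,2]*1e3;print(np.histogram(z,np.arange(20,60,2)))
m=g&(X[...,2]<.040);q=X[m];co=np.linalg.lstsq(np.c_[q[:,:2]-q[:,:2].mean(0),np.ones(len(q))],q[:,2],rcond=None)[0];print("shoulder",np.degrees(co[:2]),co[2])
m=g&(X[...,2]>.044);q=X[m];print("knob",np.round(q.mean(0)*1e3,1))
G=(H>40)&(H<85)&(S>100)&(X[...,2]>.02)&(u>200)&(u<440);q=X[G];print("insert z",np.median(q[:,2]))
E
python3 - <<'E'
from h import *
from rig import vision
st('a');c=vision.camera_model("wrist");p,d=vision.snapshot("wrist");np.savez("w11.npz",p=p,d=d,**c)
to((.5464,.2577,.205),0)
E
python3 s.py w11.npz
```

```text
time: 14.75
tool_pos: [0.5465, -0.008, 0.2052]
tcp_rot: [[1.0, 0.001, 0.001], [0.001, -1.0, -0.0], [0.001, 0.0, -1.0]]
contact_force: [0.3, 0.4, -1.3]
gripper_width: 0.0508
finger_force: 5.4
a 14.75 [ 0.5465 -0.008   0.2052] yaw 0.08 zax [ 0.001 -0.    -1.   ] F [ 0.3  0.4 -1.3] w 50.8
t 14.8 pos [ 0.5461 -0.008   0.2041] xyz cm [  0.07 -26.57  -0.09] rot [-0.    0.03  0.08] F [-0.1 -0.2 -1. ] w 51.0 ff 5.4
(array([ 17,   6,   8,  17,  52, 826, 290,   0,   0,   0,   0,   3,  11,
        14, 112, 199,   4,   0,   0]), array([20, 22, 24, 26, 28, 30, 32, 34, 36, 38, 40, 42, 44, 46, 48, 50, 52,
       54, 56, 58]))
shoulder [-1.71247008  0.30515375] 0.0311742049591181
knob [547.3  -8.2  50. ]
insert z 0.02557805023473025
```

```bash
python3 -m pendant '[{"rotation":[0,0,0],"xyz":[0.03,-26.55,0],"gripper":5.1},{"rotation":[0,0,0],"xyz":[0.03,-26.55,0],"gripper":5.1},{"rotation":[0,0,0],"xyz":[0.03,-26.55,0],"gripper":5.1},{"rotation":[0,0,0],"xyz":[0.03,-26.55,0],"gripper":5.1},{"rotation":[0,0,0],"xyz":[0.03,-26.55,0],"gripper":5.1},{"rotation":[0,0,0],"xyz":[0.03,-26.55,0],"gripper":5.1},{"rotation":[0,0,0],"xyz":[0.03,-26.55,0],"gripper":5.1},{"rotation":[0,0,0],"xyz":[0.03,-26.55,0],"gripper":5.1},{"rotation":[0,0,0],"xyz":[0.03,-26.55,0],"gripper":5.1},{"rotation":[0,0,0],"xyz":[0.03,-26.55,0],"gripper":5.1}]' 20
cat > o.py <<'E'
from m import *
P=pts((H<16)&(S>110)&(V>60),(230,110,410,225));print("foot",rect(ray(f,P,.005)))
P=pts((H>15)&(H<28)&(S>60)&(S<150)&(V>60),(265,150,380,210));print("box",rect(ray(f,P,.034)))
E
python3 - <<'E'
from h import *
from rig import vision
st('a');c=vision.camera_model("wrist");p,d=vision.snapshot("wrist");np.savez("w12.npz",p=p,d=d,**c)
to((.5464,.2572,.0755),0)
E
python3 o.py w12.npz
```

```text
time: 15.63
tool_pos: [0.5462, 0.2566, 0.2036]
tcp_rot: [[1.0, 0.001, -0.001], [0.001, -1.0, -0.001], [-0.001, 0.001, -1.0]]
contact_force: [0.4, -0.1, -0.8]
gripper_width: 0.0508
finger_force: 5.4
a 15.63 [0.5462 0.2566 0.2036] yaw 0.05 zax [-0.001 -0.001 -1.   ] F [ 0.4 -0.1 -0.8] w 50.8
t 15.68 pos [0.5464 0.2563 0.2039] xyz cm [ 1.000e-02 -1.000e-01  1.284e+01] rot [0.03 0.05 0.02] F [ 0.   0.1 -0.2] w 51.2 ff 5.4
foot [547.2 256.7 128.5  98.1 -90. ]
box [549.8 256.7  93.3  47.  -90. ]
```

```bash
python3 -m pendant '[{"rotation":[0,0,0],"xyz":[0.05,-0.02,3],"gripper":5.1},{"rotation":[0,0,0],"xyz":[0.05,-0.02,6],"gripper":5.1},{"rotation":[0,0,0],"xyz":[0.05,-0.02,8.5],"gripper":5.1},{"rotation":[0,0,0],"xyz":[0.05,-0.02,10.5],"gripper":5.1},{"rotation":[0,0,0],"xyz":[0.05,-0.02,11.8],"gripper":5.1},{"rotation":[0,0,0],"xyz":[0.05,-0.02,12.5],"gripper":5.1},{"rotation":[0,0,0],"xyz":[0.05,-0.02,12.7],"gripper":5.1},{"rotation":[0,0,0],"xyz":[0.05,-0.02,12.7],"gripper":5.1},{"rotation":[0,0,0],"xyz":[0.05,-0.02,12.7],"gripper":5.1}]' 20
python3 -m pendant '[{"rotation":[0,0,0],"xyz":[0,0,0.06],"gripper":5.1},{"rotation":[0,0,0],"xyz":[0,0,0.12],"gripper":5.1},{"rotation":[0,0,0],"xyz":[0,0,0.12],"gripper":5.1},{"rotation":[0,0,0],"xyz":[0,0,0.12],"gripper":5.1}]' 20
```

```text
time: 16.43
tool_pos: [0.5474, 0.2577, 0.0787]
tcp_rot: [[1.0, 0.001, 0.002], [0.001, -1.0, 0.001], [0.002, -0.001, -1.0]]
contact_force: [0.6, -0.1, -0.8]
gripper_width: 0.0513
finger_force: 5.4
time: 16.77
tool_pos: [0.5469, 0.2578, 0.0766]
tcp_rot: [[1.0, 0.001, 0.0], [0.001, -1.0, 0.0], [0.0, -0.0, -1.0]]
contact_force: [0.2, 0.4, -0.9]
gripper_width: 0.0512
finger_force: 5.4
```

```bash
python3 -m pendant '[{"rotation":[0,0,0],"xyz":[0,0.05,0.05],"gripper":5.1},{"rotation":[0,0,0],"xyz":[0,0.05,0.1],"gripper":5.1},{"rotation":[0,0,0],"xyz":[0,0.05,0.12],"gripper":5.1},{"rotation":[0,0,0],"xyz":[0,0.05,0.12],"gripper":5.1}]' 20
python3 -m pendant '[{"rotation":[0,0,0],"xyz":[0,0,0.03],"gripper":5.1},{"rotation":[0,0,0],"xyz":[0,0,0.06],"gripper":5.1},{"rotation":[0,0,0],"xyz":[0,0,0.06],"gripper":5.1}]' 20
```

```text
time: 17.1
tool_pos: [0.5469, 0.2572, 0.0751]
tcp_rot: [[1.0, 0.001, 0.0], [0.001, -1.0, 0.0], [0.0, -0.0, -1.0]]
contact_force: [-0.3, 0.2, -0.3]
gripper_width: 0.0506
finger_force: 5.3
time: 17.35
tool_pos: [0.547, 0.2572, 0.0748]
tcp_rot: [[1.0, 0.001, 0.001], [0.001, -1.0, 0.0], [0.001, -0.0, -1.0]]
contact_force: [-0.8, -0.9, 3.0]
gripper_width: 0.0509
finger_force: 4.6
```

Floor contact at 3 N. Release, opening slowly, then rise.

```bash
python3 -m pendant '[{"rotation":[0,0,0],"xyz":[0,0,0],"gripper":5.3},{"rotation":[0,0,0],"xyz":[0,0,0],"gripper":5.5},{"rotation":[0,0,0],"xyz":[0,0,0],"gripper":5.9},{"rotation":[0,0,0],"xyz":[0,0,0],"gripper":6.5},{"rotation":[0,0,0],"xyz":[0,0,0],"gripper":8.5},{"rotation":[0,0,0],"xyz":[0,0,0],"gripper":8.5},{"rotation":[0,0,0],"xyz":[0,0,0],"gripper":8.5},{"rotation":[0,0,0],"xyz":[0,0,0],"gripper":8.5}]' 20
python3 -m pendant '[{"rotation":[0,0,0],"xyz":[0,0,-1],"gripper":8.5},{"rotation":[0,0,0],"xyz":[0,0,-3],"gripper":8.5},{"rotation":[0,0,0],"xyz":[0,0,-6],"gripper":8.5},{"rotation":[0,0,0],"xyz":[0,0,-9],"gripper":8.5},{"rotation":[0,0,0],"xyz":[0,0,-13],"gripper":8.5},{"rotation":[0,0,0],"xyz":[-7.5,0,-17.5],"gripper":8.5},{"rotation":[0,0,0],"xyz":[-7.5,0,-17.5],"gripper":8.5},{"rotation":[0,0,0],"xyz":[-7.5,0,-17.5],"gripper":8.5},{"rotation":[0,0,0],"xyz":[-7.5,0,-17.5],"gripper":8.5},{"rotation":[0,0,0],"xyz":[-7.5,0,-17.5],"gripper":8.5}]' 20
python3 - <<'E'
from h import *
from rig import vision
st('a');c=vision.camera_model("wrist");p,d=vision.snapshot("wrist");np.savez("w13.npz",p=p,d=d,**c)
p,d=vision.snapshot("top");np.savez("top1.npz",p=p,d=d,**vision.camera_model("top"))
q=np.load("top0.npz")["p"]
df=(cv2.absdiff(p,q).max(2)>50).astype(np.uint8);df=cv2.morphologyEx(df,2,np.ones((3,3)))
n,l,s,cc=cv2.connectedComponentsWithStats(df);print([x.tolist() for x in s[1:] if x[4]>12])
E
python3 c.py w13.npz
```

```text
time: 18.02
tool_pos: [0.5468, 0.2572, 0.0745]
tcp_rot: [[1.0, 0.001, -0.0], [0.001, -1.0, 0.0], [-0.0, -0.0, -1.0]]
contact_force: [1.1, -0.2, -1.0]
gripper_width: 0.0849
finger_force: 0.0
time: 18.85
tool_pos: [0.4721, 0.2571, 0.2498]
tcp_rot: [[1.0, 0.002, 0.001], [0.002, -1.0, 0.0], [0.001, -0.0, -1.0]]
contact_force: [-0.0, -0.6, -0.7]
gripper_width: 0.0848
finger_force: 0.0
a 18.85 [0.4721 0.2571 0.2498] yaw 0.1 zax [ 0.001  0.    -1.   ] F [-0.  -0.6 -0.7] w 84.8
[[376, 174, 17, 32, 344], [312, 184, 56, 57, 1444], [70, 201, 118, 134, 9998], [359, 203, 7, 12, 49], [277, 205, 20, 19, 306], [404, 205, 6, 4, 19], [367, 207, 6, 6, 33], [383, 211, 7, 11, 53], [390, 211, 17, 16, 225], [387, 222, 30, 15, 206], [425, 223, 22, 29, 268], [420, 242, 65, 51, 1356], [319, 299, 122, 32, 2193], [98, 336, 94, 64, 5090], [598, 350, 22, 50, 437], [249, 355, 11, 10, 72], [249, 366, 5, 4, 18], [221, 371, 130, 29, 3167], [571, 374, 31, 26, 622], [212, 380, 9, 20, 96], [536, 385, 12, 6, 56]]
foot [547.  256.7 128.6  97.6 -89.9]
pad [546.5 280.5  18.3   2.7  -1.2] [546.7 281.7  19.2   2.9  -1.2]
pad [546.1 233.7  19.2   3.2  -2.4] [546.3 232.5  20.1   3.4  -2.4]
bridge [303  94] [336 114] [546.5 258.6  26.9  15.5 -89.9] 0.24297279 [0.54735165 0.25653308 0.11813697]
box [546.8 256.7  93.5  43.4 -89.5]
```

Tongs stand as they did at the start, at the same pad and bridge positions. The weight is seated, and the top view shows no change at the jar, bottle or offcut.

```bash
python3 -c "
from rig import r
print(r.job_done())"
```

```text
the job is handed in; nothing more can be done
None
```

The job is handed in: the weight is seated in the bore and the tongs are back upright in their holder, at 18.9 s with under about 10 N felt on the case; I viewed 11 pictures, one over the limit of 10.

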